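# Slide the tall syrup bottle home into its counter bay

## Task

Put the tall syrup bottle that stands out on the counter back in the empty wooden bay: push it gently with the fingertips, low on its body so that it slides upright without tipping, in through the flared mouth until it stands right up against the bay's back wall. Do not grip, squeeze or lift it, leave everything else where it is (the other tall bottle is already in its own bay), and finish clear of the bottle.

Things in the scene. Friction and masses are not known exactly. Their poses are not given: they have to be found in the camera images.
- syrup: The tall bottle to push: amber glass, steel stopper. Round, 56 mm in diameter to 150 mm up, then tapering to a 24 mm neck; 240 mm high, about 0.55 kg, free on the bare wood counter (z = 0). Origin: centre of its underside, z up. Starts on the right. Pushed above 30 mm high it may tip; a plumb gripper's wide body would bump its upper part, so lean the tool back from it.
- bay: The empty bay, fixed: a low three-sided wooden pocket without floor, walls 25 mm high and 12 mm thick, open to its own -y (roughly to the robot's right). Origin on the counter, where the centre of the bottle's underside is when home. Inner faces: back wall y = +28 mm, sides x = -33 and +33 mm (5 mm play each side), from y = +28 to -20 mm, then flaring wings.
- bay_mouth (a point): Middle of the empty bay's mouth, on the counter, at y = -45 mm of the bay's frame. Here the wings, flared at 45 degrees, end 58 mm either side. A bottle that is home has its near edge at y = -28 mm, outside the straight sides. The bay is turned up to 0.25 rad; whether it is the nearer or the farther of the two bays varies.
- bay_taken: The other bay, same shape and frame, fixed, with a bottle already home in it.
- syrup_parked: The other tall bottle, of the same make as syrup, standing home in the taken bay. Leave it alone.
- jar: Short lidded glass jar, 64 mm in diameter, 75 mm high, origin at the centre of its underside. Stands beside the tall bottle, nearer or farther than it in x. Leave it alone.
- bowl: White bowl, 100 mm across, 45 mm high, origin under its centre, beyond the working area. Leave it alone.
- cup: Terracotta cup, 72 mm across, 70 mm high, origin under its centre, beyond the working area. Leave it alone.
- tin: Small steel sugar tin, 48 mm in diameter, 55 mm high, origin under its centre, between the two tarts at the left. Leave it alone.
- tart: Yellow fruit tart on a plate 194 mm across, 50 mm high, origin under its centre, at the left. Leave it alone.
- tart_small: Small red fruit tart on a plate 154 mm across, 50 mm high, origin under its centre, at the left. Leave it alone.
There are look-alikes about, which are no part of the job. What is shaped like the bay but blue or yellow is not meant.

How it is judged:
By the outcome, as a careful person would: the job done as asked, in the order asked, and still so for the second after the job is handed in, with the robot touching nothing.
It also fails if it takes over 64 s, if anything falls off the work surface, if the arm or the gripper's body presses on something with over 40 N, if the wrist force passes 120 N, or if a joint passes its speed limit or range.

## Robot

A 6-joint arm with a two-finger parallel gripper is mounted at the origin on the work surface. World frame = base frame: x ahead of the robot, y to its left, z up, the work surface at z = 0. Lengths are in mm, angles in rad, forces in N, time in s.
With the tool pointing down it reaches from about 350 to 775 mm from the base axis. Payload 5.5 kg.
Tool frame: the origin (TCP) lies midway between the tips of the shut fingers; the grasp point (between the pads) lies 19 mm behind it (r.hold_point_z is the distance from the TCP to the grasp point, in mm); z points along the fingers, y is the line along which they close (so a half turn about z gives the same grasp; the last joint's range is limited). The gripper opens to 85 mm and grips with 20 to 120 N. Pads are 22 mm wide; open, the fingers measure 114 mm over their backs; the gripper's body (76 mm by 85 mm) begins 54 mm behind the grasp point. The pads swing forward as they close: fully open they stand 13 mm farther back than shut.
Start: joints at [1.015, 0.313, 0.046, 1.304, 0, 1.431], TCP at [232.284, 526.038, 231.323] pointing down, gripper open.
Joint ranges: [-2.76, 2.76], [-0.86, 1.69], [-1.03, 1.26], [-2.2, 2.34], [-1.47, 1.5], [-3.14, 3.14]. Speed limits (rad/s): [2.57, 2.57, 3.14, 3.14, 3.14, 3.14].

## Interface

Orientations are given as a unit quaternion [x, y, z, w].
In Python, from bench import observe, vision, r gives the robot as it stands.
- The arm moves only by the tool jog_arm, never from a script. Its argument "targets" is a list of rows, each an object of numbers: "rx", "ry", "rz": the turn, a rotation vector about the tool's x, y, z in degrees; "dx", "dy", "dz": the shift along the tool's x, y, z in m; "fingers": the closure, from -1 (fully open) to 1 (shut). A call has 1 to 8 rows; each row shifts and turns the commanded pose from where the row before left it, along the tool's axes as they then stand; what a row does not reach is not made up. A row lasts 1/8 s, in which the tool goes at most 62.5 mm and 10.7 degrees, less where a joint would pass 70% of its speed; a pose out of reach is approached as far as the arm can. A call is refused whole if a number of a shift passes 0.0625 or a number of a turn 10.7, either way. A call with a gripper value outside its range is refused whole. The fingers move at their own pace and stop on an object; the grip force is fixed at half the most. Time passes only in rows, so rows that do not move let the fingers close. It gives the time, the measured TCP pose, the force, the opening and the grip force at its end, in the units of the state.
- observe(): the state, without advancing time (a new reading comes with each control period).
- vision.grab_frame(name): name is "scene" or "side" or "wrist"; returns the picture (420x560x3 uint8, red, green, blue); there is no depth.
- vision.camera_model(name): a dict with "fx", "fy", "cx", "cy" (pixels), "position" and "rotation" of the camera in the world; the wrist camera has in their place "tool_from_camera" (4x4, takes a point from camera to tool coordinates, whose origin is the TCP and whose axes are the flange's). Camera axes: x right, y up, looking along -z (the intrinsics and any distortion apply to the point x, -y, -z); pixel columns grow to the right and rows downward; lengths in mm; the calibration is good to about 2 mm. The wrist camera is an equidistant fisheye: a pixel r from the principal point sees the ray r / f radians off the axis. A picture is of the moment at which its call begins: read the wrist's pose just before it. camera_model takes no time and is no camera call.
- r.sign_off(): hands the job in; it is judged then, once.
The state is a dict: "clock": time; "joints": joint angles; "joint_velocities": joint speeds; "tau": joint torques, N m; "position": TCP position; "orientation": TCP orientation; "wrist_force": force on the tool from outside, world axes, zero at the start; "moment": the same for the moment, N m; "gripper_width": finger opening in mm; "grasp_force": force on a finger pad.
Only numpy, scipy, OpenCV 4.12 (cv2) and the standard library are available. Lean on these libraries where they do the work, as an engineer would, in place of code of your own. Each camera call takes 0.05 s, during which the arm holds its last target. There are 200 camera calls.

## Working session

There is one attempt and no reset: what is moved stays moved. The work goes in short steps, Python scripts to look and compute and a tool call to move; the robot and the scene stay as the last step left them, time stands still between calls to the robot, and variables do not carry over. Pictures are saved under pics/ and viewed, at most 10 in all, crops included, and the job is handed in when it is done.

Besides the shell and the picture viewer there is one more tool, called after "Call:" as name(argument=value, ...), one argument or row to a line, values as JSON. jog_arm: Moves the arm, as the interface text tells. Its arguments: {"type":"object","properties":{"targets":{"type":"array","items":{"type":"object","properties":{"rx":{"type":"number"},"ry":{"type":"number"},"rz":{"type":"number"},"dx":{"type":"number"},"dy":{"type":"number"},"dz":{"type":"number"},"fingers":{"type":"number"}}}}},"required":["targets"]}

```bash
ls; mkdir -p pics
python3 - <<'E'
from bench import observe, vision, r
import cv2
s=observe(); print(s)
for n in("scene","side"):
    im=vision.grab_frame(n); cv2.imwrite(f"pics/{n}0.png",im[:,:,::-1]); print(n,vision.camera_model(n))
print(vision.camera_model("wrist"))
E
```

```text
pics
{'clock': 0.0, 'joints': array([1.01541882e+00, 3.14031538e-01, 4.49648471e-02, 1.30361011e+00,
       4.18718164e-06, 1.43124335e+00]), 'joint_velocities': array([ 0.00015472,  0.00038972, -0.0001274 ,  0.00040765, -0.0003593 ,
       -0.0008642 ]), 'tau': array([-2.45742493e-03, -4.80623746e+01,  2.98537391e+01,  1.93462917e-02,
       -6.34700655e-05, -6.15293843e-07]), 'position': array([231.97281454, 525.55994475, 230.38539134]), 'orientation': array([ 2.06417489e-01,  9.78463559e-01, -8.83336629e-04, -3.22134651e-04]), 'wrist_force': array([ 0.35139903, -0.2255701 ,  0.40674591]), 'moment': array([0.00383666, 0.01943493, 0.02563733]), 'grasp_force': 0.0, 'gripper_width': 84.97796611441477}
scene {'fx': 496.88453818395936, 'fy': 496.88453818395936, 'cx': 274.3910184883079, 'cy': 215.59997235715008, 'position': array([1085.19021807,  -22.95265005,  874.09909868]), 'rotation': array([0.2512819 , 0.19486872, 0.59313278, 0.7396466 ])}
side {'fx': 479.43859193221954, 'fy': 479.43859193221954, 'cx': 276.7920353379809, 'cy': 211.1792798055346, 'position': array([ 159.61942267, -606.98287255,  763.77450494]), 'rotation': array([ 0.38543887, -0.08205191, -0.19871529,  0.89733862])}
{'fx': 325.19226210127806, 'fy': 325.19226210127806, 'cx': 276.3698407538802, 'cy': 207.7457717876797, 'tool_from_camera': array([[ 1.54229610e-03,  9.46300786e-01,  3.23283844e-01,
         8.22956577e+01],
       [ 9.99998701e-01, -1.61101265e-03, -5.50338819e-05,
        -3.98054633e-01],
       [ 4.68735755e-04,  3.23283509e-01, -9.46302041e-01,
        -1.42120729e+02],
       [ 0.00000000e+00,  0.00000000e+00,  0.00000000e+00,
         1.00000000e+00]])}
```

View pics/scene0.png

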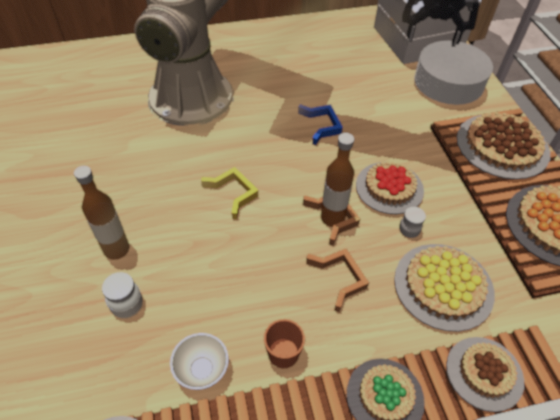

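View pics/side0.png

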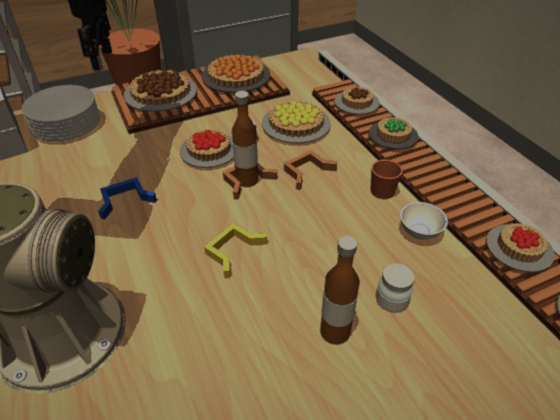

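The scene view shows:
- The loose bottle stands at (105,225), with the jar at (122,293), farther in x.
- The parked bottle at (337,190) stands in the nearer wooden bay.
- The empty wooden bay is at (340,275).
- The look-alikes are the yellow bay at (233,188), the blue bay at (322,122) and the parked bottle.

In the side view the loose bottle is at (338,300), the jar at (395,287), the empty bay at (310,165) and the parked bottle at (245,145). I choose the bottle at (105,225) and the bay at (340,275), and will check both in a crop.

```bash
cat > h.py <<'E'
import numpy as np, cv2
from scipy.spatial.transform import Rotation as R
from bench import observe, vision, r
def ray(n,u,v):
    c=vision.camera_model(n); d=np.array([(u-c['cx'])/c['fx'],-(v-c['cy'])/c['fy'],-1.])
    return c['position'],R.from_quat(c['rotation']).apply(d)
def onz(n,u,v,z):
    p,d=ray(n,u,v); return p+d*(z-p[2])/d[2]
def proj(n,P):
    c=vision.camera_model(n); q=R.from_quat(c['rotation']).inv().apply(np.atleast_2d(P)-c['position'])
    return np.c_[c['cx']-c['fx']*q[:,0]/q[:,2], c['cy']+c['fy']*q[:,1]/q[:,2]]
E
python3 - <<'E'
from h import *
s=cv2.imread('pics/scene0.png'); d=cv2.imread('pics/side0.png')
tiles=[]
for im,(x,y),n in((s,(290,235),'s'),(d,(265,125),'d'),(s,(55,160),'s'),(d,(300,230),'d')):
    w,h=(100,75) if len(tiles)<2 else (160,120)
    c=cv2.resize(im[y:y+h,x:x+w],(400,300),interpolation=cv2.INTER_CUBIC); tiles.append(c)
cv2.imwrite('pics/crop1.png',np.vstack([np.hstack(tiles[:2]),np.hstack(tiles[2:])]))
# caps: bright steel stoppers, bottle masks
for n,im in(('scene',s),('side',d)):
    hsv=cv2.cvtColor(im,cv2.COLOR_BGR2HSV)
    x,y=(290,235) if n=='scene' else (265,125)
    # wood bay mask in the window
    m=((hsv[...,0]<14)&(hsv[...,1]>120)).astype(np.uint8)
    w=m[y:y+75,x:x+100]; k,l,st,ce=cv2.connectedComponentsWithStats(w)
    for i in range(1,k):
        if st[i,4]>80:
            c=cv2.findContours((l==i).astype(np.uint8),0,2)[0][0]
            print(n,st[i],(cv2.approxPolyDP(c,2,True)[:,0]+[x,y]).tolist())
E
```

```text
scene [ 17  15  61  60 863] [[309, 255], [307, 262], [319, 267], [344, 260], [357, 278], [355, 284], [345, 288], [344, 293], [340, 293], [336, 309], [340, 309], [345, 297], [366, 288], [366, 281], [358, 273], [345, 250], [326, 257], [323, 261]]
side [  6   0  51  11 147] [[271, 125], [277, 131], [283, 130], [291, 135], [295, 132], [297, 135], [314, 132], [321, 126], [313, 128], [312, 131], [292, 131], [290, 134], [290, 131]]
side [ 80   0  20  20 209] [[345, 125], [364, 144], [364, 125]]
side [ 19  27  53  37 620] [[336, 161], [323, 163], [316, 154], [307, 152], [284, 163], [285, 170], [297, 180], [299, 188], [301, 173], [295, 168], [297, 165], [311, 160], [321, 168], [335, 169]]
side [  0  44  12  10 103] [[265, 169], [265, 177], [276, 177], [276, 170]]
```

View pics/crop1.png

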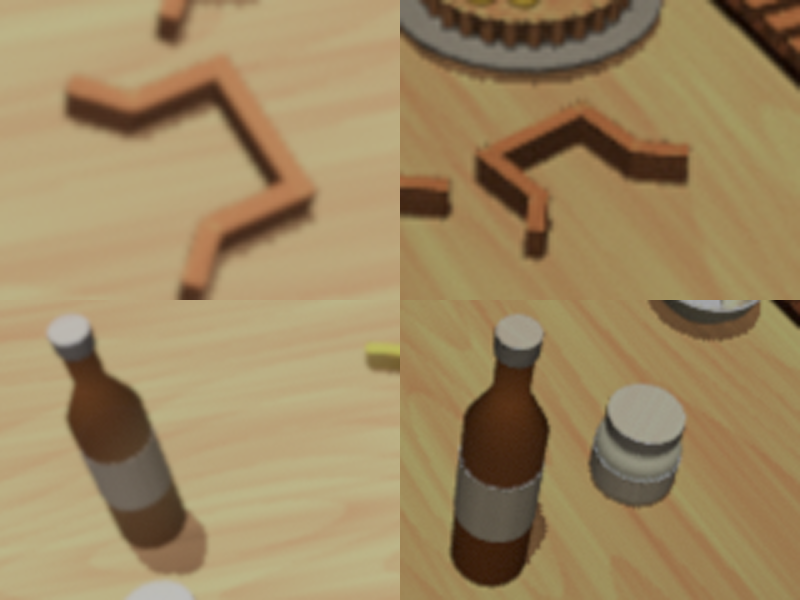

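The crop confirms the choice: a three-sided wooden bay, empty, with its opening toward image left, and an amber bottle with a steel stopper beside the jar. Crop pixels used: back outer corners at (222,57) and (315,190) in the scene tile, and (580,103) and (477,155) in the side tile.

Run:
```python
from h import *
P=np.array([[-45,40],[45,40],[-33,28],[33,28]])  # outer/inner back corners, (x=-: nearer robot)
px={'scene':[(345.5,249.3),(368.8,282.5),(343.3,256.3),(359.3,281.3)],'side':[(284.3,163.8),(310,150.8),(290.8,164.3),(310.3,153.8)]}
allm=[];allw=[]
def fit(m,w):
    m=np.array(m,float);w=np.array(w);a=m[:,0]+1j*m[:,1];b=w[:,0]+1j*w[:,1]
    q=np.sum((b-b.mean())*np.conj(a-a.mean()));th=np.angle(q);t=b.mean()-np.exp(1j*th)*a.mean()
    print('bay',round(t.real,1),round(t.imag,1),'yaw',round(th,3),'res',np.abs(b-np.exp(1j*th)*a-t).round(1))
for n in px:
    w=[onz(n,*p,25)[:2] for p in px[n]]; fit(P,w); allm+=P.tolist();allw+=w
fit(allm,allw)
print('cap',onz('scene',82.2,172,240),onz('side',348,243.2,240))
print('jar',onz('side',398.8,276,75))
print('parked cap',onz('scene',346,139,240),onz('side',242,96,240))
# bottle bottom edge: lowest mask pixels (dark amber) ; compare with predicted base circle
for n,f,win in(('scene','pics/scene0.png',(75,180,65,85)),('side','pics/side0.png',(310,255,60,100))):
    hsv=cv2.cvtColor(cv2.imread(f),cv2.COLOR_BGR2HSV);x,y,w,h=win
    m=((hsv[...,2]<95)&(hsv[...,1]>110))[y:y+h,x:x+w]
    v,u=np.nonzero(m); print(n,'bottom row',v.max()+y,'cols',u[v>=v.max()-1].mean()+x,'umin/max',u.min()+x,u.max()+x)
    for c in ([onz('scene',82.2,172,240)[:2],onz('side',348,243.2,240)[:2]]):
        a=np.linspace(0,6.28,73);q=proj(n,np.c_[c[0]+28*np.cos(a),c[1]+28*np.sin(a),0*a]);i=q[:,1].argmax();print(' pred',q[i].round(1),q[:,0].min().round(1),q[:,0].max().round(1))
```

```text
bay 628.0 220.1 yaw 0.235 res [1.5 2.9 2.  2. ]
bay 622.8 219.3 yaw 0.256 res [1.4 3.1 0.5 1.4]
bay 625.4 219.7 yaw 0.246 res [4.5 1.  4.9 3.1 1.7 6.  2.4 2.5]
cap [ 458.41540886 -210.79354455  240.        ] [ 454.34301957 -213.37417655  240.        ]
jar [ 588.9701333  -198.42041904   75.        ]
parked cap [476.92633106 254.10324082 240.        ] [469.90184992 246.86453062 240.        ]
scene bottom row 258 cols 114.31578947368422 umin/max 82 128
 pred [114.5 260.7] 102.8 130.1
 pred [113.2 259.3] 101.5 128.8
side bottom row 344 cols 336.0769230769231 umin/max 320 359
 pred [337.9 344.1] 321.2 351.9
 pred [336.6 346.2] 319.9 350.8
```

Call:
jog_arm(
  targets=[
    {"dz": -0.016, "rz": -9.8, "fingers": 0.53},
    {"dz": -0.016, "rz": -9.8, "fingers": 0.53},
    {"dz": -0.016, "rz": -9.8, "fingers": 0.53},
    {"dz": -0.016, "rz": -9.8, "fingers": 0.53},
    {"dz": -0.016, "rz": -9.8, "fingers": 0.53},
    {"dz": -0.016, "rz": -9.8, "fingers": 0.53},
    {"dz": -0.016, "rz": -9.8, "fingers": 0.53},
    {"dz": -0.016, "rz": -9.8, "fingers": 0.53},
  ],
)

```text
invalid input at $.targets[0]: expected keys rx, ry, rz, dx, dy, dz, fingers
```

Call:
jog_arm(
  targets=[
    {"dx": 0.0225, "dy": -0.0494, "fingers": 0.53},
    {"dx": 0.0225, "dy": -0.0494, "fingers": 0.53},
    {"dx": 0.0225, "dy": -0.0494, "fingers": 0.53},
    {"dx": 0.0225, "dy": -0.0494, "fingers": 0.53},
    {"dx": 0.0225, "dy": -0.0494, "fingers": 0.53},
    {"dx": 0.0225, "dy": -0.0494, "fingers": 0.53},
    {"dx": 0.0225, "dy": -0.0494, "fingers": 0.53},
    {"dx": 0.0225, "dy": -0.0494, "fingers": 0.53},
  ],
)

```text
invalid input at $.targets[0]: expected keys rx, ry, rz, dx, dy, dz, fingers
```

All keys are required, so I'll send them.

Call:
jog_arm(
  targets=[
    {"dx": 0, "dy": 0, "dz": -0.016, "rx": 0, "ry": 0, "rz": -9.8, "fingers": 0.53},
    {"dx": 0, "dy": 0, "dz": -0.016, "rx": 0, "ry": 0, "rz": -9.8, "fingers": 0.53},
    {"dx": 0, "dy": 0, "dz": -0.016, "rx": 0, "ry": 0, "rz": -9.8, "fingers": 0.53},
    {"dx": 0, "dy": 0, "dz": -0.016, "rx": 0, "ry": 0, "rz": -9.8, "fingers": 0.53},
    {"dx": 0, "dy": 0, "dz": -0.016, "rx": 0, "ry": 0, "rz": -9.8, "fingers": 0.53},
    {"dx": 0, "dy": 0, "dz": -0.016, "rx": 0, "ry": 0, "rz": -9.8, "fingers": 0.53},
    {"dx": 0, "dy": 0, "dz": -0.016, "rx": 0, "ry": 0, "rz": -9.8, "fingers": 0.53},
    {"dx": 0, "dy": 0, "dz": -0.016, "rx": 0, "ry": 0, "rz": -9.8, "fingers": 0.53},
  ],
)

```text
clock: 1.1
position: [232.2, 525.9, 359.3]
orientation: [-0.461, 0.887, -0.0, -0.0]
wrist_force: [-0.6, 0.6, 0.2]
gripper_width: 20.3
grasp_force: 0.0
```

Call:
jog_arm(
  targets=[
    {"dx": 0.0225, "dy": -0.0494, "dz": 0, "rx": 0, "ry": 0, "rz": 0, "fingers": 0.53},
    {"dx": 0.0225, "dy": -0.0494, "dz": 0, "rx": 0, "ry": 0, "rz": 0, "fingers": 0.53},
    {"dx": 0.0225, "dy": -0.0494, "dz": 0, "rx": 0, "ry": 0, "rz": 0, "fingers": 0.53},
    {"dx": 0.0225, "dy": -0.0494, "dz": 0, "rx": 0, "ry": 0, "rz": 0, "fingers": 0.53},
    {"dx": 0.0225, "dy": -0.0494, "dz": 0, "rx": 0, "ry": 0, "rz": 0, "fingers": 0.53},
    {"dx": 0.0225, "dy": -0.0494, "dz": 0, "rx": 0, "ry": 0, "rz": 0, "fingers": 0.53},
    {"dx": 0.0225, "dy": -0.0494, "dz": 0, "rx": 0, "ry": 0, "rz": 0, "fingers": 0.53},
    {"dx": 0.0225, "dy": -0.0494, "dz": 0, "rx": 0, "ry": 0, "rz": 0, "fingers": 0.53},
  ],
)

```text
clock: 2.1
position: [450.4, 148.6, 359.1]
orientation: [-0.458, 0.889, 0.0, -0.0]
wrist_force: [0.4, 0.5, -0.7]
gripper_width: 20.0
grasp_force: 0.0
```

Call:
jog_arm(
  targets=[
    {"dx": 0.0454, "dy": -0.0269, "dz": 0, "rx": 0, "ry": 0, "rz": 0, "fingers": 0.53},
    {"dx": 0.0454, "dy": -0.0269, "dz": 0, "rx": 0, "ry": 0, "rz": 0, "fingers": 0.53},
    {"dx": 0.0454, "dy": -0.0269, "dz": 0, "rx": 0, "ry": 0, "rz": 0, "fingers": 0.53},
    {"dx": 0.0454, "dy": -0.0269, "dz": 0, "rx": 0, "ry": 0, "rz": 0, "fingers": 0.53},
    {"dx": 0.0454, "dy": -0.0269, "dz": 0, "rx": 0, "ry": 0, "rz": 0, "fingers": 0.53},
    {"dx": 0.0454, "dy": -0.0269, "dz": 0, "rx": 0, "ry": 0, "rz": 0, "fingers": 0.53},
    {"dx": 0.0454, "dy": -0.0269, "dz": 0, "rx": 0, "ry": 0, "rz": 0, "fingers": 0.53},
    {"dx": 0.0454, "dy": -0.0269, "dz": 0, "rx": 0, "ry": 0, "rz": 0, "fingers": 0.53},
  ],
)

```text
clock: 3.1
position: [414.3, -272.0, 359.0]
orientation: [-0.458, 0.889, 0.0, 0.0]
wrist_force: [0.5, 0.6, -1.2]
gripper_width: 19.9
grasp_force: 0.0
```

Call:
jog_arm(
  targets=[
    {"dx": 0, "dy": 0, "dz": 0, "rx": 0, "ry": -10, "rz": 0, "fingers": 0.53},
    {"dx": 0, "dy": 0, "dz": 0, "rx": 0, "ry": -10, "rz": 0, "fingers": 0.53},
    {"dx": 0, "dy": 0, "dz": 0, "rx": 0, "ry": -10, "rz": 0, "fingers": 0.53},
    {"dx": 0, "dy": 0, "dz": 0, "rx": 0, "ry": -10, "rz": 0, "fingers": 0.53},
    {"dx": 0, "dy": 0, "dz": 0, "rx": 0, "ry": 0, "rz": 0, "fingers": 0.53},
  ],
)

```text
clock: 3.72
position: [413.5, -272.1, 356.4]
orientation: [-0.428, 0.836, 0.159, 0.304]
wrist_force: [0.4, 0.9, -0.9]
gripper_width: 20.1
grasp_force: 0.0
```

Run:
```python
from h import *
s=observe(); M=R.from_quat(s['orientation']).as_matrix(); print(s['clock'],s['joints'].round(3),s['position'].round(1)); print(M.round(3))
c=vision.camera_model('wrist')
im=vision.grab_frame('wrist'); cv2.imwrite('pics/w1.png',im[:,:,::-1])
f=np.array([M[0,2],M[1,2],0]);f/=np.linalg.norm(f);print('f',f,'az',np.arctan2(f[1],f[0]))
t=np.array([456.5,-212.5,0])-f*71.4;t[2]=120;print('to z120 tool',(M.T@(t-s['position'])).round(1))
t[2]=14;print('to z14 tool',(M.T@(t-s['position'])).round(1))
```

```text
3.725 [-1.112  0.311  0.151  1.793  0.602 -2.178] [ 413.5 -272.1  356.4]
[[-0.449 -0.812  0.372]
 [-0.619  0.583  0.527]
 [-0.645  0.007 -0.764]]
f [0.57668088 0.8169695  0.        ] az 0.956136214215281
to z120 tool [150.8  -2.3 182.1]
to z14 tool [219.1  -3.  263.1]
```

View pics/w1.png

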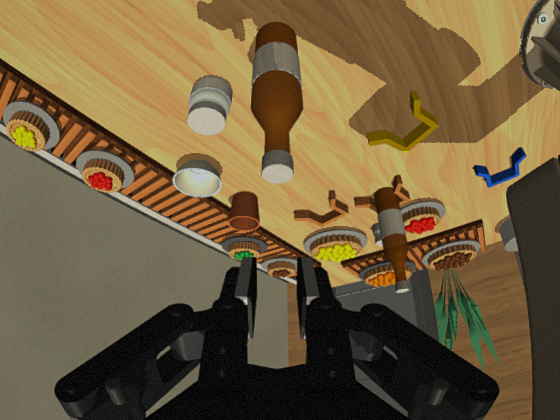

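The wrist view shows the loose bottle straight ahead, base at (277,40) and stopper at (277,165), in line with the fingertips at x≈277. The jar is to one side at (209,105). Next I descend behind the bottle.

Call:
jog_arm(
  targets=[
    {"dx": 0.0272, "dy": 0, "dz": 0.0327, "rx": 0, "ry": 0, "rz": 0, "fingers": 0.53},
    {"dx": 0.0272, "dy": 0, "dz": 0.0327, "rx": 0, "ry": 0, "rz": 0, "fingers": 0.53},
    {"dx": 0.0272, "dy": 0, "dz": 0.0327, "rx": 0, "ry": 0, "rz": 0, "fingers": 0.53},
    {"dx": 0.0272, "dy": 0, "dz": 0.0327, "rx": 0, "ry": 0, "rz": 0, "fingers": 0.53},
    {"dx": 0.0272, "dy": 0, "dz": 0.0327, "rx": 0, "ry": 0, "rz": 0, "fingers": 0.53},
    {"dx": 0.0272, "dy": 0, "dz": 0.0327, "rx": 0, "ry": 0, "rz": 0, "fingers": 0.53},
    {"dx": 0.0272, "dy": -0.001, "dz": 0.0327, "rx": 0, "ry": 0, "rz": 0, "fingers": 0.53},
    {"dx": 0.0262, "dy": -0.001, "dz": 0.0312, "rx": 0, "ry": 0, "rz": 0, "fingers": 0.53},
  ],
)

```text
clock: 4.78
position: [418.6, -270.7, 20.6]
orientation: [-0.433, 0.835, 0.155, 0.303]
wrist_force: [0.3, 0.6, -0.4]
gripper_width: 20.0
grasp_force: 0.0
```

Run:
```python
from h import *
s=observe(); M=R.from_quat(s['orientation']).as_matrix(); print(s['clock'],s['joints'].round(3),s['position'].round(1),s['wrist_force']); print(M.round(3))
im=vision.grab_frame('wrist'); cv2.imwrite('pics/w2.png',im[:,:,::-1])
b=vision.grab_frame('side'); cv2.imwrite('pics/s2.png',cv2.resize(b[180:390,200:480],(560,420))[:,:,::-1])
```

```text
4.775 [-1.1    0.561 -0.351  1.026  0.603 -2.172] [ 418.6 -270.7   20.6] [ 0.26948818  0.5953745  -0.37650093]
[[-0.442 -0.816  0.371]
 [-0.629  0.577  0.521]
 [-0.64  -0.003 -0.769]]
```

View pics/s2.png

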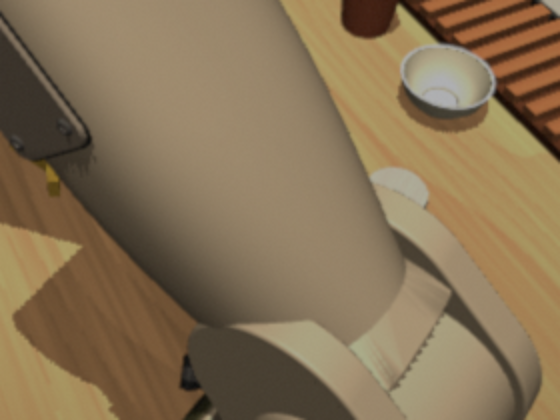

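The arm blocks the side view: its forearm covers the bottle, and only the jar lid shows at (400,190). I'll use the wrist picture.

View pics/w2.png

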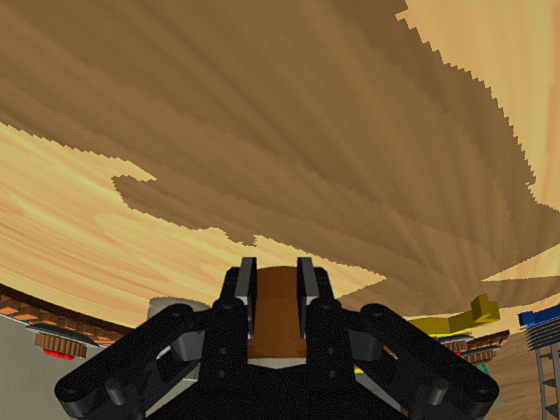

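The wrist view shows the bottle centred between the fingers, amber from x=250 to 303. I'll lower a little and ease up to it.

Call:
jog_arm(
  targets=[
    {"dx": 0.004, "dy": 0.0015, "dz": 0.0046, "rx": 0, "ry": 0, "rz": 0, "fingers": 0.53},
    {"dx": -0.0042, "dy": 0, "dz": 0.0035, "rx": 0, "ry": 0, "rz": 0, "fingers": 0.53},
    {"dx": -0.0042, "dy": 0, "dz": 0.0035, "rx": 0, "ry": 0, "rz": 0, "fingers": 0.53},
    {"dx": -0.0042, "dy": 0, "dz": 0.0035, "rx": 0, "ry": 0, "rz": 0, "fingers": 0.53},
    {"dx": -0.0042, "dy": 0, "dz": 0.0035, "rx": 0, "ry": 0, "rz": 0, "fingers": 0.53},
    {"dx": -0.0042, "dy": 0, "dz": 0.0035, "rx": 0, "ry": 0, "rz": 0, "fingers": 0.53},
    {"dx": -0.0042, "dy": 0, "dz": 0.0035, "rx": 0, "ry": 0, "rz": 0, "fingers": 0.53},
  ],
)

```text
clock: 5.75
position: [435.1, -242.7, 14.8]
orientation: [-0.431, 0.835, 0.157, 0.304]
wrist_force: [0.1, -0.6, -0.2]
gripper_width: 20.1
grasp_force: 0.0
```

Call:
jog_arm(
  targets=[
    {"dx": -0.0042, "dy": 0, "dz": 0.0035, "rx": 0, "ry": 0, "rz": 0, "fingers": 0.53},
    {"dx": -0.0042, "dy": 0, "dz": 0.0035, "rx": 0, "ry": 0, "rz": 0, "fingers": 0.53},
  ],
)

```text
clock: 6.0
position: [441.4, -234.2, 14.8]
orientation: [-0.431, 0.835, 0.157, 0.304]
wrist_force: [-1.9, -1.2, 0.2]
gripper_width: 20.1
grasp_force: 1.2
```

```bash
cat >> h.py <<'E'
def cap(im,u,v,w=24):
    """steel-stopper blob nearest (u,v) in a BGR picture -> top-face centre estimate"""
    h=cv2.cvtColor(im,cv2.COLOR_BGR2HSV); x,y=int(u-w),int(v-w)
    m=((h[...,1]<70)&(h[...,2]>150)).astype(np.uint8)[y:y+2*w,x:x+2*w]
    k,l,st,ce=cv2.connectedComponentsWithStats(m)
    i=min(range(1,k),key=lambda i:np.hypot(*(ce[i]-w))-.05*st[i,4])
    return ce[i]+[x,y],st[i,4]
E
python3 - <<'E'
from h import *
s0=cv2.imread('pics/scene0.png')
print(cap(s0,82,172))
im=vision.grab_frame('scene')[:,:,::-1].copy(); cv2.imwrite('pics/s3.png',im)
for g in((82,172),(86,170)):
    p,a=cap(im,*g);print(p,a,onz('scene',*p,240))
p,a=cap(s0,82,172);print(onz('scene',*p,240))
E
```

```text
(array([ 81.6440678 , 171.02824859]), np.int32(177))
[ 84.23295455 172.63068182] 176 [ 460.62214703 -207.41786651  240.        ]
[ 84.23295455 172.63068182] 176 [ 460.62214703 -207.41786651  240.        ]
[ 455.93359422 -211.73058485  240.        ]
```

View pics/s3.png

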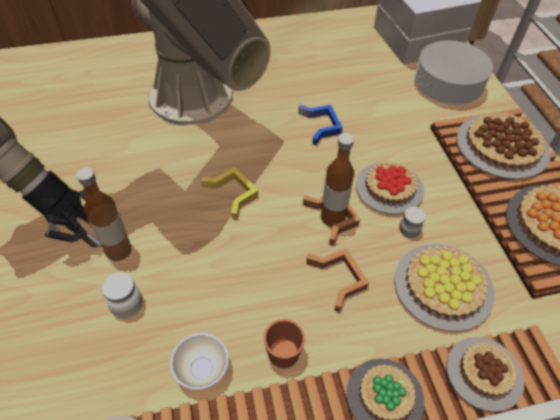

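The scene view shows the fingertips (90,235) just behind the bottle, stopper at (84,172). The bottle has moved about 6 mm and is upright. Now the straight leg.

Call:
jog_arm(
  targets=[
    {"dx": -0.0046, "dy": 0, "dz": 0.0038, "rx": 0, "ry": 0, "rz": 0, "fingers": 0.53},
    {"dx": -0.0077, "dy": 0, "dz": 0.0064, "rx": 0, "ry": 0, "rz": 0, "fingers": 0.53},
    {"dx": -0.0077, "dy": 0, "dz": 0.0064, "rx": 0, "ry": 0, "rz": 0, "fingers": 0.53},
    {"dx": -0.0077, "dy": 0, "dz": 0.0064, "rx": 0, "ry": 0, "rz": 0, "fingers": 0.53},
    {"dx": -0.0077, "dy": 0, "dz": 0.0064, "rx": 0, "ry": 0, "rz": 0, "fingers": 0.53},
    {"dx": -0.0077, "dy": 0, "dz": 0.0064, "rx": 0, "ry": 0, "rz": 0, "fingers": 0.53},
    {"dx": -0.0077, "dy": 0, "dz": 0.0064, "rx": 0, "ry": 0, "rz": 0, "fingers": 0.53},
    {"dx": -0.0046, "dy": 0, "dz": 0.0038, "rx": 0, "ry": 0, "rz": 0, "fingers": 0.53},
  ],
)

```text
clock: 7.05
position: [483.3, -174.7, 15.3]
orientation: [-0.431, 0.835, 0.157, 0.304]
wrist_force: [-1.3, -1.1, -2.0]
gripper_width: 19.9
grasp_force: 1.0
```

```bash
cat >> h.py <<'E'
def check(tag,dz=0):
    s=observe();M=R.from_quat(s['orientation']).as_matrix();f=M[:2,2]/np.linalg.norm(M[:2,2]);t=s['position']
    im=vision.grab_frame('scene')[:,:,::-1].copy(); cv2.imwrite(f'pics/{tag}.png',im)
    g=proj('scene',[*(t[:2]+33.5*f),240])[0]; p,a=cap(im,*g); b=onz('scene',*p,240)[:2]; e=b-t[:2]
    print('t',s['clock'],'tcp',t.round(1),'F',s['wrist_force'].round(1),'phi',np.arctan2(f[1],f[0]).round(3),'z->xyz',M[2].round(3))
    print('cap px',p.round(1),a,'bottle',b.round(1),'along',(e@f).round(1),'left',(f[0]*e[1]-f[1]*e[0]).round(1))
    A=np.array([625,220]);th=.245;yb=np.array([-np.sin(th),np.cos(th)]);xb=np.array([np.cos(th),np.sin(th)])
    print('bottle in bay',((b-A)@xb).round(1),((b-A)@yb).round(1),'joints',s['joints'].round(2))
E
python3 -c "from h import *; check('c1')"
```

```text
t 7.05 tcp [ 483.3 -174.7   15.3] F [-1.3 -1.1 -2. ] phi 0.953 z->xyz [-0.643  0.    -0.766]
cap px [120.6 185.4] 203 bottle [ 502.6 -148.2] along 32.8 left -0.4
bottle in bay -208.0 -327.6 joints [-0.89  0.5  -0.48  0.82  0.67 -1.92]
```

Call:
jog_arm(
  targets=[
    {"dx": -0.0077, "dy": 0, "dz": 0.0064, "rx": 0, "ry": 0, "rz": 0, "fingers": 0.53},
    {"dx": -0.0077, "dy": 0, "dz": 0.0064, "rx": 0, "ry": 0, "rz": 0, "fingers": 0.53},
    {"dx": -0.0077, "dy": 0, "dz": 0.0064, "rx": 0, "ry": 0, "rz": 0, "fingers": 0.53},
    {"dx": -0.0077, "dy": 0, "dz": 0.0064, "rx": 0, "ry": 0, "rz": 0, "fingers": 0.53},
    {"dx": -0.0077, "dy": 0, "dz": 0.0064, "rx": 0, "ry": 0, "rz": 0, "fingers": 0.53},
    {"dx": -0.0077, "dy": 0, "dz": 0.0064, "rx": 0, "ry": 0, "rz": 0, "fingers": 0.53},
    {"dx": -0.0077, "dy": 0, "dz": 0.0064, "rx": 0, "ry": 0, "rz": 0, "fingers": 0.53},
    {"dx": -0.0077, "dy": 0, "dz": 0.0064, "rx": 0, "ry": 0, "rz": 0, "fingers": 0.53},
  ],
)

```text
clock: 8.1
position: [529.8, -109.5, 15.6]
orientation: [-0.431, 0.835, 0.157, 0.304]
wrist_force: [-1.1, -1.5, -0.6]
gripper_width: 19.9
grasp_force: 0.9
```

Call:
jog_arm(
  targets=[
    {"dx": -0.0077, "dy": 0, "dz": 0.0064, "rx": 0, "ry": 0, "rz": 0, "fingers": 0.53},
    {"dx": -0.0077, "dy": 0, "dz": 0.0064, "rx": 0, "ry": 0, "rz": 0, "fingers": 0.53},
    {"dx": -0.0077, "dy": 0, "dz": 0.0064, "rx": 0, "ry": 0, "rz": 0, "fingers": 0.53},
    {"dx": -0.0077, "dy": 0, "dz": 0.0064, "rx": 0, "ry": 0, "rz": 0, "fingers": 0.53},
    {"dx": -0.0077, "dy": 0, "dz": 0.0064, "rx": 0, "ry": 0, "rz": 0, "fingers": 0.53},
    {"dx": -0.0077, "dy": 0, "dz": 0.0064, "rx": 0, "ry": 0, "rz": 0, "fingers": 0.53},
    {"dx": -0.0077, "dy": 0, "dz": 0.0064, "rx": 0, "ry": 0, "rz": 0, "fingers": 0.53},
    {"dx": -0.0077, "dy": 0, "dz": 0.0064, "rx": 0, "ry": 0, "rz": 0, "fingers": 0.53},
  ],
)

```text
clock: 9.1
position: [576.2, -44.3, 16.0]
orientation: [-0.431, 0.835, 0.157, 0.304]
wrist_force: [-1.2, -1.1, -1.7]
gripper_width: 20.6
grasp_force: 0.9
```

```bash
python3 -c "from h import *; check('c2')"
```

```text
t 9.1 tcp [576.2 -44.3  16. ] F [-1.2 -1.1 -1.7] phi 0.953 z->xyz [-0.643  0.    -0.766]
cap px [206.7 215.8] 222 bottle [596.4 -16.9] along 34.1 left -0.6
bottle in bay -85.2 -222.9 joints [-0.57  0.45 -0.55  0.53  0.7  -1.51]
```

Call:
jog_arm(
  targets=[
    {"dx": -0.0083, "dy": 0, "dz": 0.0069, "rx": 0, "ry": 0, "rz": 0, "fingers": 0.53},
    {"dx": -0.0083, "dy": 0, "dz": 0.0069, "rx": 0, "ry": 0, "rz": 0, "fingers": 0.53},
    {"dx": -0.0083, "dy": 0, "dz": 0.0069, "rx": 0, "ry": 0, "rz": 0, "fingers": 0.53},
    {"dx": -0.0083, "dy": 0, "dz": 0.0069, "rx": 0, "ry": 0, "rz": 0, "fingers": 0.53},
    {"dx": -0.005, "dy": -0.0013, "dz": 0.0042, "rx": -1.59, "ry": 0, "rz": -1.9, "fingers": 0.53},
    {"dx": -0.005, "dy": -0.0013, "dz": 0.0042, "rx": -1.59, "ry": 0, "rz": -1.9, "fingers": 0.53},
    {"dx": -0.005, "dy": -0.0013, "dz": 0.0042, "rx": -1.59, "ry": 0, "rz": -1.9, "fingers": 0.53},
    {"dx": -0.005, "dy": -0.0013, "dz": 0.0042, "rx": -1.59, "ry": 0, "rz": -1.9, "fingers": 0.53},
  ],
)

```text
clock: 10.15
position: [619.5, 10.2, 16.2]
orientation: [-0.502, 0.794, 0.182, 0.289]
wrist_force: [-0.6, -1.9, -1.2]
gripper_width: 20.4
grasp_force: 0.9
```

```bash
python3 -c "from h import *; check('c3')"
```

```text
t 10.15 tcp [619.5  10.2  16.2] F [-0.6 -1.9 -1.2] phi 1.126 z->xyz [-0.643 -0.001 -0.766]
cap px [245.9 228.5] 238 bottle [634.4  39.5] along 32.8 left -0.9
bottle in bay -34.7 -177.4 joints [-0.44  0.53 -0.39  0.64  0.7  -1.57]
```

Call:
jog_arm(
  targets=[
    {"dx": -0.0044, "dy": -0.0013, "dz": 0.005, "rx": -1.59, "ry": 0, "rz": -1.9, "fingers": 0.53},
    {"dx": -0.0044, "dy": -0.0013, "dz": 0.005, "rx": -1.59, "ry": 0, "rz": -1.9, "fingers": 0.53},
    {"dx": -0.005, "dy": -0.0013, "dz": 0.0042, "rx": -1.59, "ry": 0, "rz": -1.9, "fingers": 0.53},
    {"dx": -0.005, "dy": -0.0013, "dz": 0.0042, "rx": -1.59, "ry": 0, "rz": -1.9, "fingers": 0.53},
    {"dx": -0.005, "dy": -0.0013, "dz": 0.0042, "rx": -1.59, "ry": 0, "rz": -1.9, "fingers": 0.53},
    {"dx": -0.005, "dy": -0.0013, "dz": 0.0042, "rx": -1.59, "ry": 0, "rz": -1.9, "fingers": 0.53},
    {"dx": -0.005, "dy": -0.0013, "dz": 0.0042, "rx": -1.59, "ry": 0, "rz": -1.9, "fingers": 0.53},
    {"dx": -0.005, "dy": -0.0013, "dz": 0.0042, "rx": -1.59, "ry": 0, "rz": -1.9, "fingers": 0.53},
  ],
)

```text
clock: 11.2
position: [645.0, 56.6, 14.7]
orientation: [-0.631, 0.696, 0.229, 0.254]
wrist_force: [0.0, -3.1, 1.7]
gripper_width: 20.1
grasp_force: 1.9
```

```bash
python3 -c "from h import *; check('c4')
im=cv2.imread('pics/c4.png'); cv2.imwrite('pics/c4z.png',cv2.resize(im[150:330,220:460],(800,600),interpolation=cv2.INTER_CUBIC))"
```

```text
t 11.2 tcp [645.   56.6  14.7] F [ 0.  -3.1  1.7] phi 1.469 z->xyz [-0.643 -0.002 -0.766]
cap px [278.5 230.5] 247 bottle [649.1  88.6] along 32.3 left -0.8
bottle in bay -8.5 -133.3 joints [-0.34  0.69 -0.09  0.98  0.67 -1.88]
```

View pics/c4z.png

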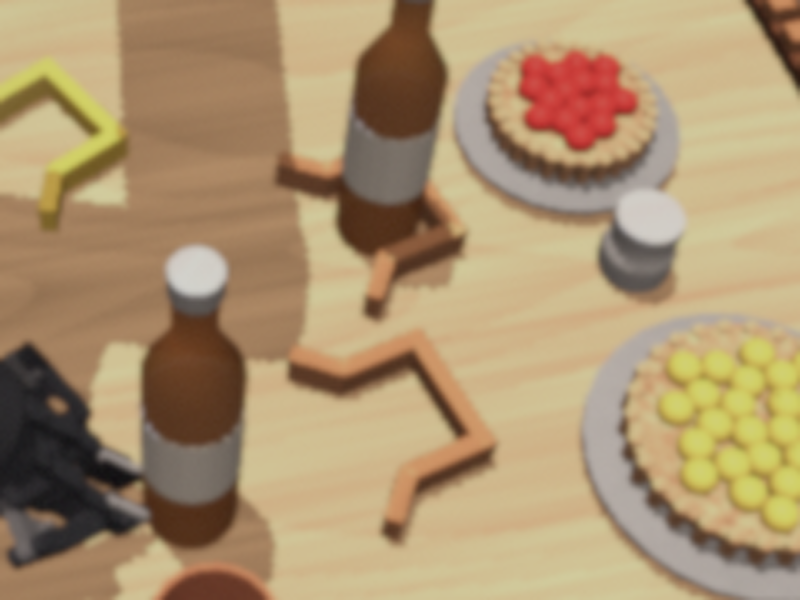

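The crop shows the bottle upright in the fingertips at (190,450), with the empty bay's mouth ahead at (345,375) to (403,470). I'll refine the bay pose from this view with more corners.

Run:
```python
from h import *
P=np.array([[-45,40],[45,40],[-33,28],[33,28],[-33,-20],[33,-20],[-58,-45],[58,-45]],float)
c=np.array([(418,330),(495,438),(412,352),(459,436),(345,376),(403,470),(291,362),(387,518)])
w=np.array([onz('scene',220+u*.3,150+v*.3,25)[:2] for u,v in c])
a=P@[1,1j];b=w@[1,1j];q=np.sum((b-b.mean())*np.conj(a-a.mean()));th=np.angle(q);t=b.mean()-np.exp(1j*th)*a.mean()
print('bay',t,th,(np.exp(-1j*th)*(b-t)-a).round(1))
an=np.linspace(0,6.28,73);q=proj('scene',np.c_[649.1+28*np.cos(an),88.6+28*np.sin(an),0*an]);print('base pred crop',((q.max(0)-[220,150])/.3).round(0),((q.min(0)-[220,150])/.3).round(0))
```

```text
bay (626.5979713564805+221.8611644198497j) 0.23488037448379903 [ 1.6-1.2j -3.9+0.3j  1.7-0.8j -2.2-6.j  -1.2+2.2j  2.7+0.9j  1. +2.7j
  0.1+2.j ]
base pred crop [236. 550.] [140. 464.]
```

Call:
jog_arm(
  targets=[
    {"dx": -0.005, "dy": -0.0013, "dz": 0.0042, "rx": -1.57, "ry": 0, "rz": -1.87, "fingers": 0.53},
    {"dx": -0.005, "dy": -0.0013, "dz": 0.0042, "rx": -1.57, "ry": 0, "rz": -1.87, "fingers": 0.53},
    {"dx": -0.005, "dy": -0.0013, "dz": 0.0042, "rx": -1.57, "ry": 0, "rz": -1.87, "fingers": 0.53},
    {"dx": -0.005, "dy": -0.0013, "dz": 0.0042, "rx": -1.57, "ry": 0, "rz": -1.87, "fingers": 0.53},
    {"dx": -0.005, "dy": -0.0013, "dz": 0.0042, "rx": -1.57, "ry": 0, "rz": -1.87, "fingers": 0.53},
    {"dx": -0.005, "dy": -0.0013, "dz": 0.0042, "rx": -1.57, "ry": 0, "rz": -1.87, "fingers": 0.53},
    {"dx": -0.005, "dy": -0.0013, "dz": 0.0042, "rx": -1.57, "ry": 0, "rz": -1.87, "fingers": 0.53},
    {"dx": -0.005, "dy": -0.0013, "dz": 0.0042, "rx": -1.57, "ry": 0, "rz": -1.87, "fingers": 0.53},
  ],
)

```text
clock: 12.25
position: [651.9, 109.3, 14.3]
orientation: [0.741, -0.579, -0.269, -0.211]
wrist_force: [-0.3, -2.8, 3.9]
gripper_width: 19.7
grasp_force: 2.1
```

```bash
sed -i 's/A=np.array(\[625,220\]);th=.245/A=np.array([626.5,221]);th=.238/' h.py; python3 -c "from h import *; check('c5')"
```

```text
t 12.25 tcp [651.9 109.3  14.3] F [-0.3 -2.8  3.9] phi 1.814 z->xyz [-0.642 -0.001 -0.766]
cap px [310.  222.9] 224 bottle [645.2 140.6] along 32.0 left -1.0
bottle in bay -0.8 -82.5 joints [-0.23  0.84  0.2   1.29  0.61 -2.16]
```

Call:
jog_arm(
  targets=[
    {"dx": -0.0054, "dy": 0, "dz": 0.0045, "rx": 0, "ry": 0, "rz": 0, "fingers": 0.53},
    {"dx": -0.0054, "dy": 0, "dz": 0.0045, "rx": 0, "ry": 0, "rz": 0, "fingers": 0.53},
    {"dx": -0.0054, "dy": 0, "dz": 0.0045, "rx": 0, "ry": 0, "rz": 0, "fingers": 0.53},
    {"dx": -0.0054, "dy": 0, "dz": 0.0045, "rx": 0, "ry": 0, "rz": 0, "fingers": 0.53},
    {"dx": -0.0054, "dy": 0, "dz": 0.0045, "rx": 0, "ry": 0, "rz": 0, "fingers": 0.53},
    {"dx": -0.0054, "dy": 0, "dz": 0.0045, "rx": 0, "ry": 0, "rz": 0, "fingers": 0.53},
    {"dx": -0.0054, "dy": 0, "dz": 0.0045, "rx": 0, "ry": 0, "rz": 0, "fingers": 0.53},
  ],
)

```text
clock: 13.18
position: [639.7, 157.4, 14.1]
orientation: [0.74, -0.58, -0.269, -0.211]
wrist_force: [0.6, -1.6, -0.8]
gripper_width: 19.8
grasp_force: 1.1
```

```bash
python3 -c "from h import *; check('c6')
im=cv2.imread('pics/c6.png'); cv2.imwrite('pics/c6z.png',cv2.resize(im[150:330,220:460],(800,600),interpolation=cv2.INTER_CUBIC))"
```

```text
t 13.175 tcp [639.7 157.4  14.1] F [ 0.6 -1.6 -0.8] phi 1.812 z->xyz [-0.643 -0.    -0.766]
cap px [336.8 211.7] 192 bottle [632.9 188.8] along 32.1 left -0.9
bottle in bay -1.4 -32.8 joints [-0.16  0.8   0.12  1.2   0.63 -2.08]
```

View pics/c6z.png

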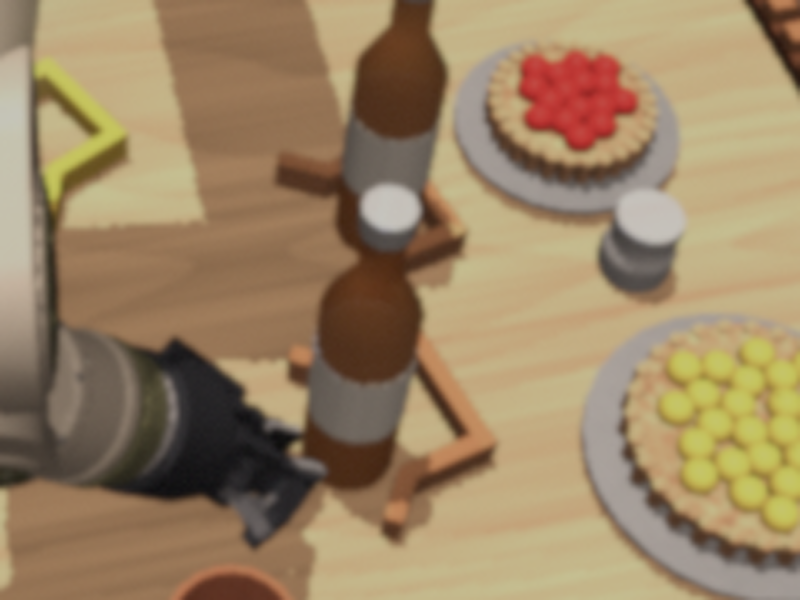

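The bottle (355,400) is upright in the mouth and centred between the wings, with about 32 mm still to go. I'll continue more slowly.

Call:
jog_arm(
  targets=[
    {"dx": -0.0038, "dy": 0, "dz": 0.0032, "rx": 0, "ry": 0, "rz": 0, "fingers": 0.53},
    {"dx": -0.0038, "dy": 0, "dz": 0.0032, "rx": 0, "ry": 0, "rz": 0, "fingers": 0.53},
    {"dx": -0.0038, "dy": 0, "dz": 0.0032, "rx": 0, "ry": 0, "rz": 0, "fingers": 0.53},
    {"dx": -0.0038, "dy": 0, "dz": 0.0032, "rx": 0, "ry": 0, "rz": 0, "fingers": 0.53},
  ],
)

```text
clock: 13.72
position: [635.2, 176.4, 14.2]
orientation: [0.74, -0.58, -0.269, -0.211]
wrist_force: [0.5, -2.6, -0.5]
gripper_width: 20.0
grasp_force: 1.1
```

Call:
jog_arm(
  targets=[
    {"dx": -0.0023, "dy": 0, "dz": 0.0019, "rx": 0, "ry": 0, "rz": 0, "fingers": 0.53},
    {"dx": -0.0023, "dy": 0, "dz": 0.0019, "rx": 0, "ry": 0, "rz": 0, "fingers": 0.53},
  ],
)

```text
clock: 13.98
position: [633.7, 182.1, 14.3]
orientation: [0.74, -0.58, -0.269, -0.211]
wrist_force: [-0.0, -1.8, -0.6]
gripper_width: 20.2
grasp_force: 1.0
```

```bash
python3 -c "from h import *; check('c7')"
```

```text
t 13.975 tcp [633.7 182.1  14.3] F [-0.  -1.8 -0.6] phi 1.812 z->xyz [-0.643 -0.    -0.766]
cap px [350.8 206.1] 215 bottle [626.8 214.5] along 33.1 left -1.0
bottle in bay -1.3 -6.4 joints [-0.13  0.78  0.09  1.16  0.64 -2.04]
```

Call:
jog_arm(
  targets=[
    {"dx": -0.0015, "dy": 0, "dz": 0.0013, "rx": 0, "ry": 0, "rz": 0, "fingers": 0.53},
    {"dx": -0.0015, "dy": 0, "dz": 0.0013, "rx": 0, "ry": 0, "rz": 0, "fingers": 0.53},
  ],
)

```text
clock: 14.28
position: [632.9, 185.8, 14.2]
orientation: [0.74, -0.58, -0.269, -0.211]
wrist_force: [1.0, -2.5, 0.1]
gripper_width: 20.3
grasp_force: 1.1
```

Call:
jog_arm(
  targets=[
    {"dx": -0.0008, "dy": 0, "dz": 0.0006, "rx": 0, "ry": 0, "rz": 0, "fingers": 0.53},
  ],
)

```text
clock: 14.4
position: [632.6, 186.8, 14.3]
orientation: [0.74, -0.58, -0.269, -0.211]
wrist_force: [-0.0, -2.3, -0.8]
gripper_width: 20.5
grasp_force: 1.0
```

Call:
jog_arm(
  targets=[
    {"dx": -0.0008, "dy": 0, "dz": 0.0006, "rx": 0, "ry": 0, "rz": 0, "fingers": 0.53},
  ],
)

```text
clock: 14.52
position: [632.4, 187.7, 14.3]
orientation: [0.74, -0.58, -0.269, -0.211]
wrist_force: [-0.4, -1.8, -1.4]
gripper_width: 19.9
grasp_force: 1.0
```

Call:
jog_arm(
  targets=[
    {"dx": -0.0008, "dy": 0, "dz": 0.0006, "rx": 0, "ry": 0, "rz": 0, "fingers": 0.53},
  ],
)

```text
clock: 14.65
position: [632.1, 188.7, 14.3]
orientation: [0.74, -0.58, -0.269, -0.211]
wrist_force: [0.3, -0.7, -1.7]
gripper_width: 20.2
grasp_force: 1.0
```

Call:
jog_arm(
  targets=[
    {"dx": -0.0008, "dy": 0, "dz": 0.0006, "rx": 0, "ry": 0, "rz": 0, "fingers": 0.53},
  ],
)

```text
clock: 14.78
position: [631.9, 189.7, 14.4]
orientation: [0.74, -0.58, -0.269, -0.211]
wrist_force: [0.9, -1.3, -1.5]
gripper_width: 20.1
grasp_force: 0.9
```

```bash
python3 -c "from h import *; check('c8')"
```

```text
t 14.775 tcp [631.9 189.7  14.4] F [ 0.9 -1.3 -1.5] phi 1.812 z->xyz [-0.643 -0.    -0.766]
cap px [354.8 204.3] 211 bottle [624.5 222. ] along 33.1 left -0.5
bottle in bay -1.8 1.4 joints [-0.11  0.78  0.08  1.15  0.65 -2.02]
```

Call:
jog_arm(
  targets=[
    {"dx": -0.0008, "dy": 0, "dz": 0.0006, "rx": 0, "ry": 0, "rz": 0, "fingers": 0.53},
  ],
)

```text
clock: 14.95
position: [631.7, 190.7, 14.4]
orientation: [0.74, -0.58, -0.269, -0.211]
wrist_force: [1.0, -2.3, -0.8]
gripper_width: 20.0
grasp_force: 0.9
```

Call:
jog_arm(
  targets=[
    {"dx": -0.0008, "dy": 0, "dz": 0.0006, "rx": 0, "ry": 0, "rz": 0, "fingers": 0.53},
  ],
)

```text
clock: 15.08
position: [631.5, 191.4, 14.5]
orientation: [0.74, -0.58, -0.269, -0.211]
wrist_force: [1.6, -4.8, -0.3]
gripper_width: 19.9
grasp_force: 2.3
```

Call:
jog_arm(
  targets=[
    {"dx": -0.0008, "dy": 0, "dz": 0.0006, "rx": 0, "ry": 0, "rz": 0, "fingers": 0.53},
  ],
)

```text
clock: 15.2
position: [631.8, 191.7, 14.5]
orientation: [0.74, -0.58, -0.268, -0.211]
wrist_force: [2.2, -7.4, -0.5]
gripper_width: 20.3
grasp_force: 3.6
```

```bash
python3 -c "from h import *; check('c9')
im=cv2.imread('pics/c9.png'); cv2.imwrite('pics/c9z.png',cv2.resize(im[180:315,270:450],(800,600),interpolation=cv2.INTER_CUBIC))"
```

```text
t 15.2 tcp [631.8 191.7  14.5] F [ 2.2 -7.4 -0.5] phi 1.811 z->xyz [-0.641 -0.001 -0.768]
cap px [360.5 197.8] 454 bottle [613.6 235.5] along 46.9 left 7.2
bottle in bay -9.1 17.1 joints [-0.11  0.78  0.07  1.15  0.65 -2.02]
```

View pics/c9z.png

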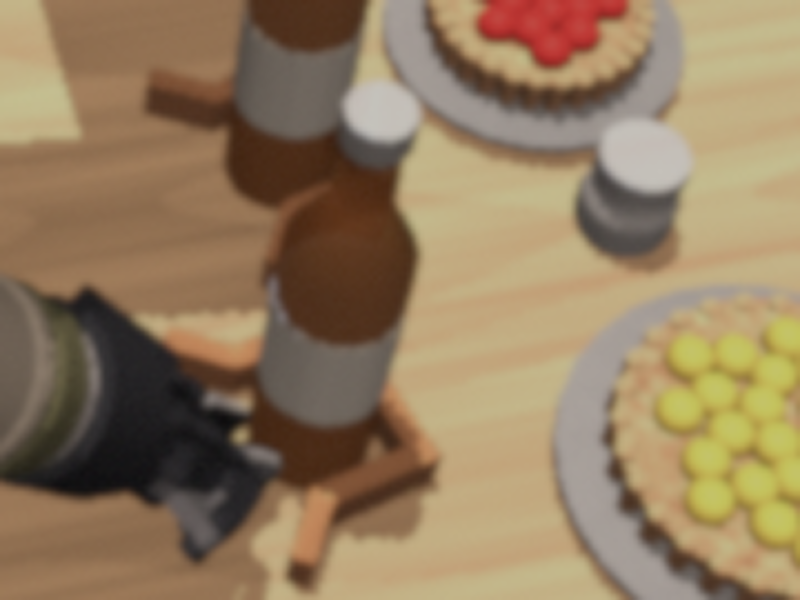

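The view shows the bottle (325,380) upright in the bay against its back wall. The stopper blob merged with the plate behind, so that bottle reading is void. Force climbs to 7.6 N and the TCP no longer advances, which means back-wall contact. I'll back straight off.

Call:
jog_arm(
  targets=[
    {"dx": 0.0015, "dy": 0, "dz": -0.0013, "rx": 0, "ry": 0, "rz": 0, "fingers": 0.53},
    {"dx": 0.0031, "dy": 0, "dz": -0.0026, "rx": 0, "ry": 0, "rz": 0, "fingers": 0.53},
    {"dx": 0.0077, "dy": 0, "dz": -0.0064, "rx": 0, "ry": 0, "rz": 0, "fingers": 0.53},
    {"dx": 0.0154, "dy": 0, "dz": -0.0129, "rx": 0, "ry": 0, "rz": 0, "fingers": 0.53},
    {"dx": 0.0154, "dy": 0, "dz": -0.0129, "rx": 0, "ry": 0, "rz": 0, "fingers": 0.53},
    {"dx": 0.0154, "dy": 0, "dz": -0.0129, "rx": 0, "ry": 0, "rz": 0, "fingers": 0.53},
    {"dx": 0.0154, "dy": 0, "dz": -0.0129, "rx": 0, "ry": 0, "rz": 0, "fingers": 0.53},
    {"dx": 0, "dy": 0, "dz": 0, "rx": 0, "ry": 0, "rz": 0, "fingers": 0.53},
  ],
)

```text
clock: 16.25
position: [655.2, 96.6, 14.2]
orientation: [0.739, -0.581, -0.268, -0.211]
wrist_force: [0.1, 0.6, 1.0]
gripper_width: 19.9
grasp_force: 0.0
```

Run:
```python
from h import *
s=observe();print(s['clock'],s['position'].round(1),s['wrist_force'].round(1))
a=vision.grab_frame('scene')[:,:,::-1].copy();b=vision.grab_frame('side')[:,:,::-1].copy()
c=np.hstack([cv2.resize(a[180:330,270:400],(400,460),interpolation=2),cv2.resize(b[60:210,220:350],(400,460),interpolation=2)]);cv2.imwrite('pics/f.png',c)
```

```text
16.25 [655.2  96.6  14.2] [0.1 0.6 1. ]
```

View pics/f.png

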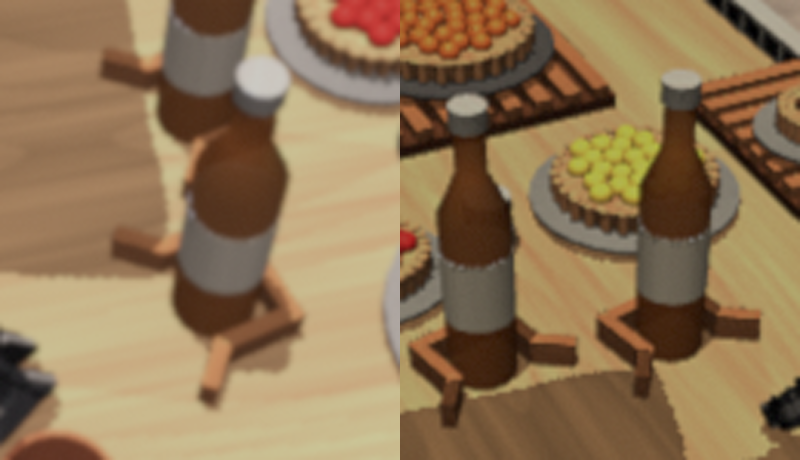

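Both tiles show the bottle upright and home in its bay. It sits like the parked one in the side tile (470,330 against 675,310), and the gripper is about 95 mm back and touching nothing.

```bash
python3 -c "from bench import r; print(r.sign_off())"
```

```text
the job is handed in; nothing more can be done
None
```

The syrup bottle stands upright in the empty bay, pushed until the rising force (about 7.6 N) and stalled advance showed it was against the back wall; the gripper ended about 95 mm clear, and the job was handed in at about 16 s (no verdict was returned).

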